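Pack the cheese press mould up to its lines

TASK

Get the cheese ready for pressing: first lay the loose follower disc flat on the cheese in the steel mould, then add the one spacer from the drainer that brings the top of the stack between the two lines on the mould. The spacers stand on edge and only go into the mould level, so put yours down flat on the worktop, let go and take it again round its rim. Finish by pressing down firmly on the spacer with the fingers so that the stack sits tight, and leave the other two spacers in the drainer and the things around undisturbed.

Things in the scene. Friction and masses are not known exactly. Their poses are not given: they have to be found in the camera images.
- mould: cheese mould, fixed: upright steel tube, bore 63 mm, wall 2.5 mm, rim 112 mm above the worktop, on a drip tray 152 mm across and 13 mm high. The top 8 mm of the mouth flare from 63 to 72 mm inside (77 outside). Two dark lines run round it, inside and out, 86 and 98 mm above the worktop. A 16 mm window shows the stack. Origin on the tube axis at the worktop, z up, window at -x
- mould_mouth (a point): centre of the mould's mouth, on the tube axis at rim height (112 mm above the worktop). The tray's pouring lip reaches 98 mm out on the window side; a red kettle, 240 mm high, stands at least 110 mm behind the axis
- cheese_top (a point): centre of the top face of the firm, pale yellow cheese that fills the bottom of the tube; it does not give. Its height differs from run to run, 33 to 59 mm above the worktop. The follower and the right spacer (38, 46 or 54 mm together) end between the lines
- drainer: steel wire drainer, fixed, 206 mm long (its y axis), 64 mm wide: two rails carry three discs on edge at y = -62, 0 and 62 mm, their axes along the drainer's y, and stop them from rolling; nothing clamps them. Four wire hoops 32 mm high stand at y = -93, -31, 31 and 93 mm. Origin under its middle at the worktop, z up
- follower: turned beech disc, 60 mm in diameter and 20 mm thick with slightly rounded edges, about 40 g; origin at the centre of the disc, z along its axis (either face may be up); the only disc that lies flat at the start, on the strip of worktop, at least 150 mm wide and otherwise free, between the mould (left) and the drainer (right)
- spacer_thin: turned beech disc, 60 mm in diameter and 18 mm thick with slightly rounded edges, about 36 g; origin at the centre of the disc, z along its axis (either face may be up); stands on edge in the drainer at the start, centre 40 mm and top 70 mm above the worktop, in any of its three places
- spacer_mid: turned beech disc, 60 mm in diameter and 26 mm thick with slightly rounded edges, about 51 g; origin at the centre of the disc, z along its axis (either face may be up); stands on edge in the drainer at the start, like the thin one, in any of its three places
- spacer_thick: turned beech disc, 60 mm in diameter and 34 mm thick with slightly rounded edges, about 67 g; origin at the centre of the disc, z along its axis (either face may be up); stands on edge in the drainer at the start, like the thin one, in any of its three places
- mug_sage: bystander: grey-green mug, 76x108x90 mm, upright; origin under its middle
- lemon: bystander: lemon, 82x58x57 mm; origin at its underside as it lies at the start
- spice_jar: bystander: small spice jar with a screw cap, 45 mm in diameter, 109 mm high, upright; origin under its middle
There are look-alikes about, which are no part of the job. What is shaped like the follower but purple or red is not meant.

How it is judged:
By the outcome, as a careful person would: the job done as asked, in the order asked, and still so for the second after the job is handed in, with the robot touching nothing.
It also fails if it takes over 64 s, if anything falls off the work surface, if the arm or the gripper's body presses on something with over 40 N, if the wrist force passes 120 N, or if a joint passes its speed limit or range.

ROBOT

A 7-joint arm with a two-finger parallel gripper is mounted at the origin on a cart in front of the work surface, level with it; the furniture and walls round the work are solid. World frame = base frame: x ahead of the robot, y to its left, z up, the work surface at z = 0. Lengths are in m, angles in rad, forces in N, time in s.
With the tool pointing down it reaches from about 0.425 to 0.875 m from the base axis. Payload 4.7 kg.
Tool frame: the origin (TCP) lies at the very end of the fingers, on their centre line; the grasp point (between the pads) lies 19 mm behind it (env.hold_point_z is the distance from the TCP to the grasp point, in m); z points along the fingers, y is the line along which they close (so a half turn about z gives the same grasp; the last joint's range is limited). The gripper opens to 87 mm and grips with 3 to 60 N. Pads are 19 mm wide; open, the fingers measure 117 mm over their backs; the gripper's body (75 mm by 190 mm) begins 51 mm behind the grasp point.
Start: joints at [1.277, 0.321, -0.07, 1.45, 0.023, 1.371, -0.057], TCP at [0.197, -0.619, 0.223] pointing down, gripper open.
Joint ranges: [-2.86, 2.86], [-0.3, 2.09], [-1.38, 1.24], [0.06, 2.45], [-1.56, 4.7], [0.09, 2.05], [-2.69, 2.69]. Speed limits (rad/s): [2.57, 2.57, 3.14, 3.14, 3.14, 3.14, 3.14].

INTERFACE

Orientations are given as a rotation vector (axis times angle).
In Python, from plant import telemetry, vision, env gives the robot as it stands. The module is installed in compiled form; this text tells all that it offers.
- The arm moves only by the shell command python3 -m inch 'ROWS' [FORCE]. ROWS is JSON, a list that holds one entry, the list of rows, each a list of 5 numbers: the shift along the tool's x, y, z in m, then the turn about the tool's z in units of 6 degrees (1.0 is 6 degrees), then the opening, from -1 (shut) to 1 (fully open). In form: [[[x, y, z, roll, fingers], ...]]. A call has exactly 5 rows; each row shifts and turns the commanded pose from where the row before left it, along the tool's axes as they then stand; what a row does not reach is not made up. A row lasts 1/10 s, in which the tool goes at most 50 mm and 8.59 degrees, less where a joint would pass 70% of its speed; a pose out of reach is approached as far as the arm can. A call is refused whole if a number of a shift passes 0.05 or a number of a turn 1, either way. A call with a gripper value outside its range is refused whole. The fingers move at their own pace and stop on an object; FORCE is the grip in N (left out, the last holds). Time passes only in rows, so rows that do not move let the fingers close, or fill a call up. It gives the time, the measured TCP pose, the force, the opening and the grip force at its end, in the units of the state.
- telemetry.sense(): the state, without advancing time (a new reading comes with each control period).
- vision.snapshot(name): name is "side" or "top" or "wrist"; returns the picture (420x560x3 uint8, red, green, blue); there is no depth.
- vision.camera_model(name): a dict with "fx", "fy", "cx", "cy" (pixels), "view" (4x4, takes a point from world to camera coordinates). Camera axes: x right, y up, looking along -z (the intrinsics and any distortion apply to the point x, -y, -z); pixel columns grow to the right and rows downward; lengths in m; the calibration is good to about 2 mm. The wrist camera is an equidistant fisheye: a pixel r from the principal point sees the ray r / f radians off the axis. A picture is of the moment at which its call begins: read the wrist's pose just before it. camera_model takes no time and is no camera call; for the wrist camera it gives the pose at the moment of the call.
- env.finish_job(): hands the job in; it is judged then, once.
The state is a dict: "time": time; "joints": joint angles; "joint_vel": joint speeds; "joint_torque": joint torques, N m; "tcp_pos": TCP position; "tool_rot": TCP orientation; "wrist_force": force on the tool from outside, world axes, zero at the start; "torque": the same for the moment, N m; "finger_gap": finger opening in m; "grasp_force": force on a finger pad.
Only numpy, scipy, OpenCV 4.12 (cv2) and the standard library are available. Lean on these libraries where they do the work, as an engineer would, in place of code of your own. Each camera call takes 0.05 s, during which the arm holds its last target. There are 200 camera calls.

## Working session

There is one attempt and no reset: what is moved stays moved. The work goes in short steps, Python scripts to look and compute and a shell command to move; the robot and the scene stay as the last step left them, time stands still between calls to the robot, and variables do not carry over. Pictures are saved under pics/ and viewed, at most 10 in all, crops included, and the job is handed in when it is done.

```bash
mkdir -p pics
cat > h.py <<'E'
import numpy as np, cv2
from plant import telemetry, vision, env
from scipy.spatial.transform import Rotation as R
def save(n,f):
    im=vision.snapshot(n); cv2.imwrite('pics/'+f,im[:,:,::-1]); return im
def proj(n,P,m=None):
    m=m or vision.camera_model(n); V=np.array(m['view']); p=V[:3,:3]@np.array(P,float)+V[:3,3]
    return m['cx']+m['fx']*p[0]/-p[2], m['cy']+m['fy']*-p[1]/-p[2]
def ray(n,u,v,z,m=None):
    m=m or vision.camera_model(n); V=np.array(m['view']); a=(u-m['cx'])/m['fx']; b=(v-m['cy'])/m['fy']
    if n=='wrist':
        t=np.hypot(a,b); s=np.sinc(t/np.pi) ; d=np.array([a*s,-b*s,-np.cos(t)])
    else: d=np.array([a,-b,-1])
    d=V[:3,:3].T@d; c=-V[:3,:3].T@V[:3,3]
    return c+d*(z-c[2])/d[2]
E
python3 - <<'E'
from h import *
a=save('top','top0.png'); b=save('side','side0.png')
s=telemetry.sense(); print(s)
for n in('top','side'):print(vision.camera_model(n))
E
```

```text
{'time': 0.1, 'joints': array([ 1.27714335,  0.3217845 , -0.07008939,  1.45157309,  0.02261474,
        1.37079257, -0.0568997 ]), 'joint_vel': array([ 6.17455974e-05, -3.10699763e-03, -2.83292815e-04, -8.70352673e-04,
       -1.47559191e-03, -3.39023143e-04, -3.35627615e-04]), 'joint_torque': array([ 9.04893773e-05, -4.92571414e+01, -4.05655531e-01, -3.13401997e+01,
       -6.42249640e-02,  3.94579454e-02,  6.93546281e-05]), 'tcp_pos': array([ 0.19669534, -0.61899609,  0.2215377 ]), 'tool_rot': array([-3.10275434e+00, -4.81302392e-01,  5.90383292e-04]), 'wrist_force': array([ 0.04355825, -0.18675872, -0.57870685]), 'torque': array([0.01121159, 0.05345516, 0.03679087]), 'grasp_force': 0.0, 'finger_gap': 0.08692251695635986}
{'fx': 543.528706170264, 'fy': 543.528706170264, 'cx': 278.7642933860497, 'cy': 220.00573352571362, 'view': array([[ 6.70441668e-04, -9.99765394e-01, -2.16496451e-02,
        -1.03480687e-03],
       [ 9.80754570e-01, -3.56956957e-03,  1.95212016e-01,
        -6.05486609e-01],
       [-1.95243498e-01, -2.13638666e-02,  9.80522086e-01,
        -1.25973507e+00],
       [ 0.00000000e+00,  0.00000000e+00,  0.00000000e+00,
         1.00000000e+00]])}
{'fx': 436.99554992164957, 'fy': 436.99554992164957, 'cx': 279.3011013250576, 'cy': 215.19784950176933, 'view': array([[ 0.99825097, -0.05607988,  0.01870954, -0.58816625],
       [ 0.00436765,  0.38556982,  0.92266832, -0.087124  ],
       [-0.05895696, -0.92097283,  0.38514038, -1.14579579],
       [ 0.        ,  0.        ,  0.        ,  1.        ]])}
```

View pics/top0.png

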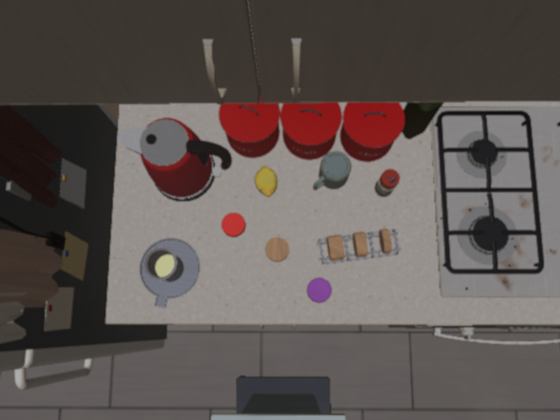

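View pics/side0.png

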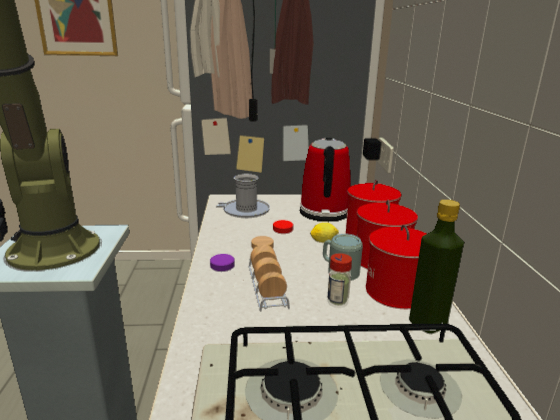

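Top view, candidates for the follower: beech disc (277,249), red disc (233,225) and purple disc (319,290), with the spacers on edge in the drainer at (336,247), (361,244) and (386,241). I choose the beech disc lying flat at (277,249). The mould is at (168,267). Next is a close crop to check.

Run:
```python
from h import *
im=cv2.imread('pics/top0.png')
a=cv2.resize(im[215:305,120:220],None,fx=4,fy=4,interpolation=cv2.INTER_CUBIC) #400x360
b=cv2.resize(im[215:305,255:305+50],None,fx=4,fy=4,interpolation=cv2.INTER_CUBIC)
c=cv2.resize(im[220:270,310:410],None,fx=4,fy=4,interpolation=cv2.INTER_CUBIC)[:200]
o=np.zeros((560,800,3),np.uint8);o[:360,:400]=a;o[:360,400:600]=b[:,:200];o[360:560,:400]=c
s=cv2.imread('pics/side0.png');d=cv2.resize(s[230:310,230:300],None,fx=2.8,fy=2.5);o[360:560,400:400+196]=d
e=cv2.resize(s[165:225,215:275],None,fx=3.3,fy=3.3);o[360:558,600:798]=e
cv2.imwrite('pics/c0.png',o)
print('follower',ray('top',277,249,.02),'mould rim',ray('top',166,267,.112),'tray',ray('top',170,268,.013))
for u,v in((336,247),(361,244),(386,241)):print(ray('top',u,v,.06))
```

```text
follower [0.54020664 0.00326317 0.02      ] mould rim [0.48578951 0.25630977 0.112     ] tray [0.49428223 0.26907203 0.013     ]
[ 0.53892798 -0.13923209  0.06      ]
[ 0.54603878 -0.19919702  0.06      ]
[ 0.55315074 -0.25917182  0.06      ]
```

View pics/c0.png

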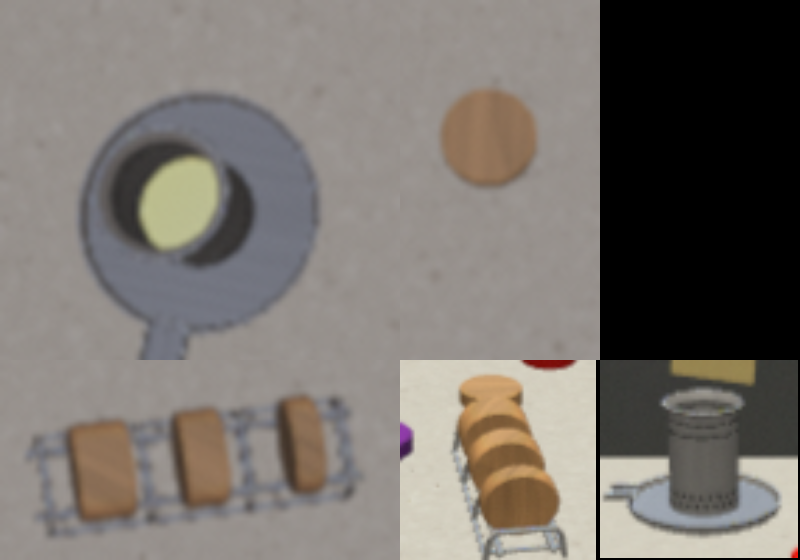

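The crop confirms it: the beech disc is centred at (277,249). The drainer holds thick (336,247), mid (360,244) and thin (386,241). The mould rim circle is centred at about (161,264), and the cheese is pale yellow inside.

```bash
cat >> h.py <<'E'
def to(x,y,z,yaw):
    "shift in tool axes (m) and roll units to reach the pose; roll applied after shift"
    s=telemetry.sense(); M=R.from_rotvec(s['tool_rot']).as_matrix(); ps=np.degrees(np.arctan2(M[1,0],M[0,0]))
    d=np.array([x,y,z])-s['tcp_pos']; c,n=np.cos(np.radians(ps)),np.sin(np.radians(ps))
    e=(yaw-ps+90)%180-90
    print('t',round(s['time'],2),'pos',s['tcp_pos'].round(4),'yaw',ps.round(2),'tilt',M[:,2].round(3),'shift mm',(M.T@d*1e3).round(1),
      'final-axes',((lambda a:[d[0]*np.cos(a)+d[1]*np.sin(a),d[0]*np.sin(a)-d[1]*np.cos(a),-d[2]])(np.radians(ps+e))*np.ones(1)*1).__class__ if 0 else '',
      'roll',(-e/6).round(2),'gap',round(s['finger_gap'],4),'grip',round(float(s['grasp_force']),1),'F',s['wrist_force'].round(1))
E
python3 - <<'E'
from h import *
im=cv2.imread('pics/top0.png'); 
hsv=cv2.cvtColor(im,cv2.COLOR_BGR2HSV)
m=((hsv[...,0]<25)&(hsv[...,1]>75)).astype(np.uint8); m[:, :250]=0;m[:,410:]=0;m[:215]=0;m[275:]=0
n,l,st,c=cv2.connectedComponentsWithStats(m)
for i in range(1,n):
    if st[i,4]>40:print(st[i],c[i].round(1),ray('top',*c[i],.02).round(4),ray('top',*c[i],.05).round(4),ray('top',*c[i],.07).round(4))
print('mould',ray('top',161,263.8,.112),ray('top',170,268,.013),'kettle',ray('top',184,172,.0))
to(.54,.0033,.22,0)
E
```

```text
[380 229  11  24 212] [385.2 240.5] [ 0.5608 -0.2644  0.02  ] [ 0.556  -0.2591  0.05  ] [ 0.5528 -0.2556  0.07  ]
[354 232  13  25 268] [360.  243.9] [ 0.5524 -0.2021  0.02  ] [ 0.5478 -0.1982  0.05  ] [ 0.5447 -0.1956  0.07  ]
[327 235  17  25 339] [335.3 247.2] [ 0.5445 -0.1409  0.02  ] [ 0.54   -0.1384  0.05  ] [ 0.5371 -0.1367  0.07  ]
[266 238  23  23 428] [276.8 249. ] [0.5403 0.0037 0.02  ] [0.536  0.0029 0.05  ] [0.5331 0.0024 0.07  ]
mould [0.49319822 0.26818705 0.112     ] [0.49428223 0.26907203 0.013     ] kettle [0.74528388 0.24544162 0.        ]
t 0.1 pos [ 0.1967 -0.619   0.2215] yaw 17.64 tilt [-0.001  0.002 -1.   ] shift mm [ 515.7 -489.     2.3] final-axes  roll 2.94 gap 0.0869 grip 0.0 F [ 0.  -0.2 -0.6]
```

```bash
python3 -m inch '[[[0.034,-0.0325,0,0,1],[0.034,-0.0325,0,0,1],[0.034,-0.0325,0,0,1],[0.034,-0.0325,0,0,1],[0.034,-0.0325,0,0,1]]]'; python3 -m inch '[[[0.034,-0.0325,0,0,1],[0.034,-0.0325,0,0,1],[0.034,-0.0325,0,0,1],[0.034,-0.0325,0,0,1],[0.034,-0.0325,0,0,1]]]'; python3 -m inch '[[[0.034,-0.0325,0,0,1],[0.034,-0.0325,0,0,1],[0.034,-0.0325,0,0.98,1],[0.034,-0.0325,0,0.98,1],[0.034,-0.0325,0,0.98,1]]]'
python3 - <<'E'
from h import *
to(.54,.0035,.06,0)
save('wrist','w1.png'); m=vision.camera_model('wrist'); print(m); np.save('w1.npy',m,allow_pickle=True)
E
```

```text
time: 0.6
tcp_pos: [0.3102, -0.4111, 0.2222]
tool_rot: [-3.104, -0.481, 0.001]
wrist_force: [0.7, -1.1, 0.4]
finger_gap: 0.0872
grasp_force: 0.0
time: 1.1
tcp_pos: [0.4227, -0.2049, 0.2224]
tool_rot: [3.104, 0.481, -0.0]
wrist_force: [1.0, -0.4, -0.2]
finger_gap: 0.0867
grasp_force: 0.0
time: 1.6
tcp_pos: [0.5476, -0.0065, 0.2226]
tool_rot: [3.141, -0.006, 0.0]
wrist_force: [1.1, -0.3, 0.3]
finger_gap: 0.0869
grasp_force: 0.0
t 1.6 pos [ 0.5476 -0.0065  0.2226] yaw -0.23 tilt [ 0.    -0.001 -1.   ] shift mm [ -7.6 -10.1 162.6] final-axes  roll -0.04 gap 0.0869 grip 0.0 F [ 1.1 -0.3  0.3]
{'fx': 325.19226210127806, 'fy': 325.19226210127806, 'cx': 276.79684638399857, 'cy': 212.5147081807647, 'view': array([[-0.00370066, -0.99995903, -0.00826073,  0.00650223],
       [ 0.96969731, -0.00157045, -0.24430444, -0.50612653],
       [ 0.24428146, -0.0089145 ,  0.9696634 , -0.52307777],
       [ 0.        ,  0.        ,  0.        ,  1.        ]])}
```

View pics/w1.png

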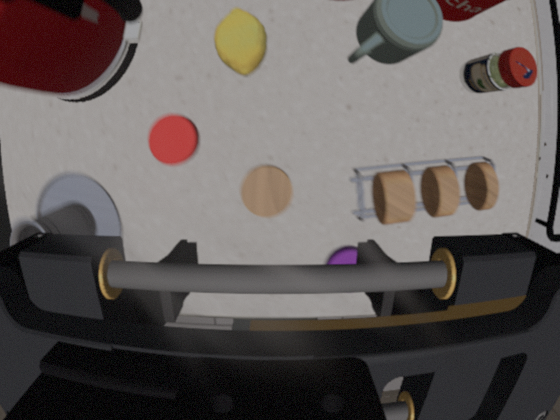

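Wrist view: follower centred at (266,190), red disc at (173,139), purple disc at (348,258), and the three spacers at (393,196), (440,190) and (482,186). I'll cross-check these positions.

Run:
```python
from h import *
m=np.load('w1.npy',allow_pickle=True).item()
print(ray('wrist',266,190,.018,m))
# spacer end faces / top rims: top ridge centre
im=cv2.imread('pics/w1.png');hsv=cv2.cvtColor(im,cv2.COLOR_BGR2HSV)
k=((hsv[...,0]<22)&(hsv[...,1]>70)).astype(np.uint8);k[:150]=0;k[235:]=0;k[:,:230]=0
n,l,st,c=cv2.connectedComponentsWithStats(k)
for i in range(1,n):
    if st[i,4]>100:print(st[i],c[i].round(1),ray('wrist',*c[i],.02,m).round(4))
```

```text
[0.55302275 0.01663898 0.018     ]
[ 465  162   33   48 1257] [481.  185.5] [ 0.5627 -0.2607  0.02  ]
[ 243  166   48   50 1887] [266.4 190.7] [0.5526 0.0161 0.02  ]
[ 422  166   37   51 1567] [439.6 190.8] [ 0.5543 -0.1967  0.02  ]
[ 373  171   42   53 1878] [393.3 196.5] [ 0.5463 -0.1339  0.02  ]
```

Run:
```python
from h import *
to(.54,.0035,.06,0)
m=vision.camera_model('wrist'); im=save('wrist','w2.png')[:,:,::-1].copy(); to(.54,.0035,.06,0)
hsv=cv2.cvtColor(im,cv2.COLOR_BGR2HSV)
k=((hsv[...,0]<22)&(hsv[...,1]>70)).astype(np.uint8);k[:150]=0;k[235:]=0;k[:,:230]=0
n,l,st,c=cv2.connectedComponentsWithStats(k)
for i in range(1,n):
    if st[i,4]>100:print(st[i],c[i].round(1),ray('wrist',*c[i],.018,m).round(4))
```

```text
t 1.65 pos [0.5515 0.0018 0.2222] yaw -0.15 tilt [ 0.004  0.007 -1.   ] shift mm [-12.2  -0.5 162.2] final-axes  roll -0.03 gap 0.0873 grip 0.0 F [5.4 6.4 1.5]
t 1.7 pos [ 0.5493 -0.001   0.222 ] yaw 0.42 tilt [ 0.001  0.005 -1.   ] shift mm [ -9.4  -3.7 162. ] final-axes  roll 0.07 gap 0.087 grip 0.0 F [-0.1 -0.1 -0.1]
[ 472  167   34   47 1282] [488.4 190. ] [ 0.5567 -0.2758  0.018 ]
[ 252  171   50   51 2007] [276.4 196.4] [0.5455 0.0048 0.018 ]
[ 429  171   39   51 1618] [448.  195.6] [ 0.5481 -0.2108  0.018 ]
[ 382  176   43   53 1948] [402.7 201.8] [ 0.5396 -0.1476  0.018 ]
```

```bash
python3 -m inch '[[[-0.0085,-0.003,0.04,0,1],[0,0,0.04,0,1],[0,0,0.04,0,1],[0,0,0.03,0,1],[0,0,0,0,1]]]'
python3 - <<'E'
from h import *
m=vision.camera_model('wrist'); im=save('wrist','w3.png')[:,:,::-1].copy(); to(.54,.0035,.012,0)
hsv=cv2.cvtColor(im,cv2.COLOR_BGR2HSV)
k=((hsv[...,0]<22)&(hsv[...,1]>70)).astype(np.uint8);k[:,:150]=0
n,l,st,c=cv2.connectedComponentsWithStats(k)
for i in range(1,n):
    if st[i,4]>800:print(st[i],c[i].round(1),ray('wrist',*c[i],.018,m).round(4))
E
```

```text
time: 2.2
tcp_pos: [0.5344, -0.0062, 0.0681]
tool_rot: [-3.141, -0.0, 0.015]
wrist_force: [-0.0, 0.6, 0.4]
finger_gap: 0.0868
grasp_force: 0.0
t 2.25 pos [ 0.5366 -0.0059  0.0708] yaw 0.01 tilt [-0.005  0.    -1.   ] shift mm [ 3.7 -9.4 58.8] final-axes  roll 0.0 gap 0.0869 grip 0.0 F [ 0.5 -0.6  0.2]
[ 219  171   87   86 5656] [263.4 212.7] [0.5474 0.0037 0.018 ]
[ 433  174  127   77 7106] [500.5 209.4] [ 0.55   -0.1835  0.018 ]
[ 251  295  276   36 3063] [400.2 317.2] [ 0.4602 -0.1047  0.018 ]
```

View pics/w3.png

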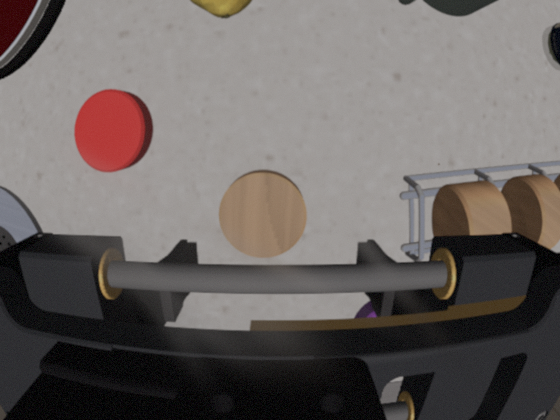

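Wrist view: follower centred at (263,213) between the fingers, with no other disc nearby. I'll shift, settle and re-measure.

```bash
cat >> h.py <<'E'
def disc(h,f,box=(0,999,0,999)):
    m=vision.camera_model('wrist'); im=save('wrist',f)[:,:,::-1].copy()
    hsv=cv2.cvtColor(im,cv2.COLOR_BGR2HSV)
    k=((hsv[...,0]<22)&(hsv[...,1]>70)).astype(np.uint8)
    n,l,st,c=cv2.connectedComponentsWithStats(k)
    for i in range(1,n):
        if st[i,4]>800:print(st[i],c[i].round(1),ray('wrist',*c[i],h,m).round(4))
E
python3 -m inch '[[[0.004,-0.0095,0.01,0,1],[0,0,0,0,1],[0,0,0,0,1],[0,0,0,0,1],[0,0,0,0,1]]]'
python3 - <<'E'
from h import *
disc(.02,'w4.png');to(.54,.0035,.012,0)
E
```

```text
time: 2.75
tcp_pos: [0.5433, 0.0036, 0.0635]
tool_rot: [3.141, -0.001, 0.002]
wrist_force: [-0.1, 0.1, 0.1]
finger_gap: 0.0877
grasp_force: 0.0
[  82  101   81   85 5350] [121.5 142.8] [0.6074 0.1092 0.02  ]
[ 233  185   88   80 5493] [277.7 226.3] [0.5493 0.0038 0.02  ]
[ 444  187  116   68 4914] [509.2 217.1] [ 0.5545 -0.1796  0.02  ]
[ 251  295  275   36 3075] [398.9 317.2] [ 0.4745 -0.0905  0.02  ]
t 2.8 pos [0.5431 0.0036 0.0633] yaw -0.03 tilt [ 0.001 -0.001 -1.   ] shift mm [-3.2  0.1 51.2] final-axes  roll -0.01 gap 0.0872 grip 0.0 F [0.1 0.8 0.3]
```

Run:
```python
from h import *
print('side foll',ray('side',262.3,242,.02),'rim',ray('side',245.9,178,.112))
print('wrist',ray('wrist',277.7,228.5,.02))
for P in((.54,.0035,.02),(.547,.0035,.02)):print(P,'top',proj('top',P),'side',proj('side',P))
print(proj('side',(.494,.2685,.112)))
m=vision.camera_model('wrist');V=m['view'];print('cam',-V[:3,:3].T@V[:3,3])
```

```text
side foll [ 0.54296895 -0.0123664   0.02      ] rim [0.49678775 0.25382575 0.112     ]
wrist [0.5476601  0.00386203 0.02      ]
(0.54, 0.0035, 0.02) top (np.float64(276.9042609053606), np.float64(249.08296102685082)) side (np.float64(261.0737945061427), np.float64(239.39620138938156))
(0.547, 0.0035, 0.02) top (np.float64(276.9080418659293), np.float64(246.283239754292)) side (np.float64(263.68220460568807), np.float64(239.37630720418701))
(np.float64(245.08074311559625), np.float64(176.5710781474115))
cam [0.61063901 0.00421474 0.22444189]
```

```bash
python3 -m inch '[[[0,0,0.02,0,1],[0,0,0.02,0,1],[0,0,0.0115,0,1],[0,0,0,0,1],[0,0,0,0,-1]]]' 15; python3 -m inch '[[[0,0,0,0,-1],[0,0,0,0,-1],[0,0,0,0,-1],[0,0,0,0,-1],[0,0,0,0,-1]]]'
python3 - <<'E'
from h import *
to(.495,.2685,.16,0)
E
```

```text
time: 3.3
tcp_pos: [0.543, 0.0042, 0.0114]
tool_rot: [-3.141, -0.0, -0.0]
wrist_force: [0.1, 0.6, 0.0]
finger_gap: 0.0839
grasp_force: 0.0
time: 3.8
tcp_pos: [0.5432, 0.0041, 0.0116]
tool_rot: [3.141, -0.0, 0.001]
wrist_force: [0.4, -0.9, 4.1]
finger_gap: 0.0592
grasp_force: 15.0
t 3.8 pos [0.5432 0.0041 0.0116] yaw -0.01 tilt [ 0.001 -0.    -1.   ] shift mm [ -48.1 -264.4 -148.6] final-axes  roll -0.0 gap 0.0592 grip 15.0 F [ 0.4 -0.9  4.1]
```

```bash
python3 -m inch '[[[0,0,-0.03,0,-1],[0,0,-0.04,0,-1],[0,0,-0.04,0,-1],[-0.008,-0.03,-0.038,0,-1],[-0.008,-0.045,0,0,-1]]]' 15; python3 -m inch '[[[-0.008,-0.045,0,0,-1],[-0.008,-0.045,0,0,-1],[-0.008,-0.045,0,0,-1],[-0.008,-0.035,0,0,-1],[0,-0.019,0,0,-1]]]' 15;python3 -m inch '[[[0,0,0,0,-1],[0,0,0,0,-1],[0,0,0,0,-1],[0,0,0,0,-1],[0,0,0,0,-1]]]'
python3 - <<'E'
from h import *
to(.495,.2685,.16,0)
a=save('wrist','w5.png'); b=save('top','t5.png')
m=vision.camera_model('wrist')
t=cv2.resize(b[200:320,100:240,::-1],(560,480))
w=a[:,:,::-1]
o=np.zeros((480,800,3),np.uint8); o[:,:400]=cv2.resize(b[215:311,125:205,::-1],(400,480),interpolation=cv2.INTER_CUBIC); o[:,400:]=cv2.resize(w[150:350,130:430][:, :],(400,267)) if 0 else cv2.copyMakeBorder(cv2.resize(w[100:340,130:430],(400,320)),0,160,0,0,cv2.BORDER_CONSTANT)
cv2.imwrite('pics/c5.png',o)
E
```

```text
time: 4.3
tcp_pos: [0.5307, 0.0774, 0.1644]
tool_rot: [3.14, -0.011, 0.016]
wrist_force: [1.2, 0.0, -0.6]
finger_gap: 0.0588
grasp_force: 15.0
time: 4.8
tcp_pos: [0.4924, 0.2724, 0.1592]
tool_rot: [-3.14, -0.009, 0.001]
wrist_force: [0.5, -0.3, -1.0]
finger_gap: 0.0598
grasp_force: 15.0
time: 5.3
tcp_pos: [0.4953, 0.2668, 0.159]
tool_rot: [3.141, -0.003, 0.0]
wrist_force: [-0.3, 0.6, 1.2]
finger_gap: 0.0592
grasp_force: 15.0
t 5.3 pos [0.4953 0.2668 0.159 ] yaw -0.13 tilt [ 0.    -0.001 -1.   ] shift mm [-0.3 -1.7 -1. ] final-axes  roll -0.02 gap 0.0592 grip 15.0 F [-0.3  0.6  1.2]
```

View pics/c5.png

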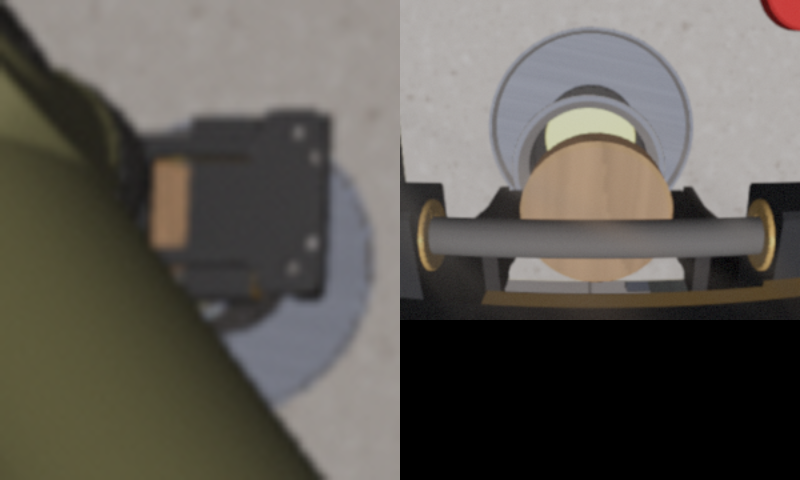

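The picture shows the follower held level, centred at about column 277 of the wrist image. The mould rim behind it is centred at about column 274, with its top arc at row 173, and the cheese is visible below. Next I compare this with the projected circles.

```bash
cat >> h.py <<'E'
def wproj(P,m):
    V=m['view'];p=np.atleast_2d(P)@V[:3,:3].T+V[:3,3];r=np.hypot(p[:,0],p[:,1]);t=np.arctan2(r,-p[:,2])
    return np.c_[m['cx']+m['fx']*t*p[:,0]/r, m['cy']-m['fx']*t*p[:,1]/r]
def circ(x,y,z,r):
    a=np.linspace(0,2*np.pi,181);return np.c_[x+r*np.cos(a),y+r*np.sin(a),z+0*a]
E
python3 - <<'E'
from h import *
m=vision.camera_model('wrist');s=telemetry.sense();x,y,z=s['tcp_pos'];print(s['tcp_pos'])
im=cv2.imread('pics/w5.png');o=cv2.resize(im[130:330,190:370],None,fx=3,fy=3,interpolation=cv2.INTER_CUBIC)
def dr(P,col):
    q=wproj(P,m);print(q.min(0).round(1),q.max(0).round(1))
    cv2.polylines(o,[((q-[190,130])*3+1).astype(np.int32)],False,col,1)
dr(circ(x,y,z+.008,.03),(0,0,255));dr(circ(.495,.2685,.112,.0385),(255,0,0));dr(circ(.495,.2685,.112,.036),(255,0,0))
for h in(.036,.046,.056):dr(circ(.495,.2685,h,.0315),(0,255,0))
cv2.imwrite('pics/c6.png',o)
E
```

```text
[0.49511597 0.26735924 0.15905087]
[220.3 209.4] [336.4 315.6]
[219.7 176.4] [333.1 284.5]
[223.3 180.3] [329.5 281.4]
[241.6 172.3] [311.5 240.3]
[240.4 173.8] [312.7 244. ]
[239.1 175.4] [313.9 247.9]
```

View pics/c6.png

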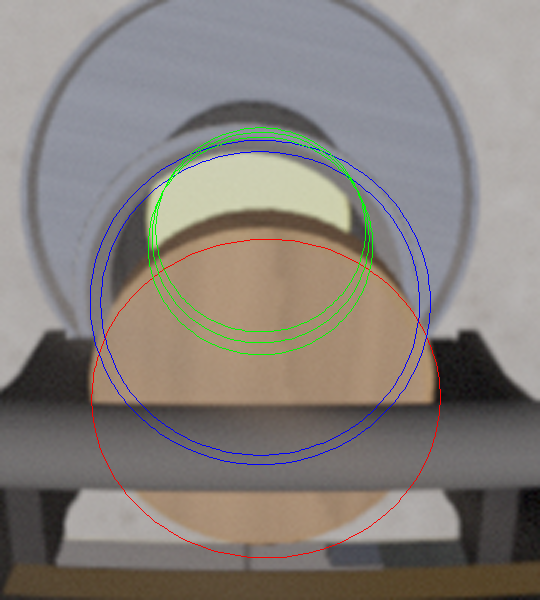

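The overlay shows the held disc's top edge at crop row 227, where I predicted 239. The rim arc lies slightly up and left of the prediction. I'll fit the tray, rim and disc circles numerically on the gradient image.

Run:
```python
from h import *
m=vision.camera_model('wrist');s=telemetry.sense();x,y,z=s['tcp_pos']
g=cv2.cvtColor(cv2.imread('pics/w5.png'),cv2.COLOR_BGR2GRAY).astype(np.float32);g=cv2.GaussianBlur(g,(0,0),1)
G=np.hypot(cv2.Sobel(g,5,1,0),cv2.Sobel(g,5,0,1))
def fit(n,x0,y0,z,r,vis,k=3):
    best=[]
    for dx in np.arange(-.008,.0081,.0005):
        for dy in np.arange(-.008,.0081,.0005):
            q=wproj(circ(x0+dx,y0+dy,z,r),m); q=q[vis(q)]
            best.append((cv2.remap(G,q[:,0].astype(np.float32),q[:,1].astype(np.float32),1).mean(),dx,dy))
    best.sort(reverse=True);print(n,[(round(float(a),1),round(1e3*b,1),round(1e3*c,1)) for a,b,c in best[:k]])
fit('tray',.495,.2685,.013,.076,lambda q:(q[:,1]<230))
fit('rim out',.495,.2685,.112,.0385,lambda q:(q[:,1]<215),5)
fit('rim in',.495,.2685,.112,.036,lambda q:(q[:,1]<205),5)
fit('disc',x,y,z+.008,.03,lambda q:(q[:,1]<260)|(q[:,1]>300))
for h in np.arange(.03,.064,.003): fit('cheese %.3f'%h,.495,.2685,h,.0315,lambda q:(q[:,1]<195),1)
```

```text
tray [(82.6, np.float64(0.5), np.float64(3.5)), (82.2, np.float64(1.0), np.float64(3.5)), (82.1, np.float64(0.5), np.float64(4.0))]
rim out [(102.5, np.float64(-3.0), np.float64(4.0)), (102.0, np.float64(-3.0), np.float64(3.5)), (102.0, np.float64(-3.0), np.float64(4.5)), (99.4, np.float64(-3.0), np.float64(3.0)), (99.3, np.float64(-3.0), np.float64(5.0))]
rim in [(121.6, np.float64(-0.5), np.float64(4.5)), (120.9, np.float64(-0.5), np.float64(5.0)), (120.8, np.float64(-0.5), np.float64(4.0)), (119.6, np.float64(-0.5), np.float64(3.5)), (119.0, np.float64(0.0), np.float64(5.5))]
disc [(109.6, np.float64(5.0), np.float64(1.0)), (108.8, np.float64(5.0), np.float64(0.5)), (107.4, np.float64(4.5), np.float64(1.0))]
cheese 0.030 [(140.6, np.float64(-7.5), np.float64(7.0))]
cheese 0.033 [(141.2, np.float64(-7.0), np.float64(6.5))]
cheese 0.036 [(143.1, np.float64(-6.5), np.float64(6.0))]
cheese 0.039 [(147.2, np.float64(-6.0), np.float64(6.0))]
cheese 0.042 [(148.8, np.float64(-5.5), np.float64(5.5))]
cheese 0.045 [(150.3, np.float64(-5.0), np.float64(5.5))]
cheese 0.048 [(152.1, np.float64(-4.5), np.float64(5.5))]
cheese 0.051 [(155.9, np.float64(-4.5), np.float64(5.5))]
cheese 0.054 [(158.9, np.float64(-4.0), np.float64(5.0))]
cheese 0.057 [(162.0, np.float64(-3.5), np.float64(5.0))]
cheese 0.060 [(164.5, np.float64(-3.0), np.float64(5.0))]
cheese 0.063 [(167.3, np.float64(-2.5), np.float64(4.5))]
```

```bash
python3 -m inch '[[[-0.001,-0.0034,0.015,0,-1],[0,0,0.015,0,-1],[0,0,0.005,0,-1],[0,0,0,0,-1],[0,0,0,0,-1]]]'; python3 -m inch '[[[0,0,0.002,0,-1],[0,0,0.001,0,-1],[0,0,0.001,0,-1],[0,0,0.001,0,-1],[0,0,0,0,-1]]]'
python3 - <<'E'
from h import *
to(.494,.2705,.114,0)
E
```

```text
time: 5.9
tcp_pos: [0.4937, 0.2716, 0.1238]
tool_rot: [-3.142, -0.0, 0.001]
wrist_force: [1.2, 0.8, -1.1]
finger_gap: 0.0593
grasp_force: 15.0
time: 6.4
tcp_pos: [0.4937, 0.2715, 0.1189]
tool_rot: [3.141, -0.0, -0.0]
wrist_force: [-0.0, 0.5, -0.7]
finger_gap: 0.0594
grasp_force: 15.0
t 6.4 pos [0.4937 0.2715 0.1189] yaw -0.0 tilt [-0. -0. -1.] shift mm [0.3 1.  4.9] final-axes  roll -0.0 gap 0.0594 grip 15.0 F [-0.   0.5 -0.7]
```

```bash
python3 -m inch '[[[0,0,0.001,0,-1],[0,0,0.001,0,-1],[0,0,0.001,0,-1],[0,0,0,0,-1],[0,0,0,0,-1]]]'; python3 -m inch '[[[0,0,0.001,0,-1],[0,0,0.0005,0,-1],[0,0,0,0,-1],[0,0,0,0,-1],[0,0,0,0,-1]]]'
python3 - <<'E'
from h import *
to(.494,.2705,.114,0)
E
```

```text
time: 6.9
tcp_pos: [0.4944, 0.2715, 0.1163]
tool_rot: [-3.142, 0.0, -0.002]
wrist_force: [0.7, -1.3, 1.9]
finger_gap: 0.0591
grasp_force: 15.0
time: 7.4
tcp_pos: [0.4947, 0.2715, 0.115]
tool_rot: [-3.141, 0.001, -0.003]
wrist_force: [4.4, -1.8, 4.2]
finger_gap: 0.0596
grasp_force: 15.0
t 7.4 pos [0.4947 0.2715 0.115 ] yaw -0.03 tilt [ 0.002  0.    -1.   ] shift mm [-0.7  1.   1. ] final-axes  roll -0.0 gap 0.0596 grip 15.0 F [ 4.4 -1.8  4.2]
```

```bash
python3 -m inch '[[[0.0015,0.0004,0,0,-1],[0,0,0,0,-1],[0,0,0.001,0,-1],[0,0,0,0,-1],[0,0,0,0,-1]]]'
python3 - <<'E'
from h import *
to(.494,.2705,.114,0)
E
```

```text
time: 7.9
tcp_pos: [0.4953, 0.2712, 0.1135]
tool_rot: [3.142, 0.0, 0.0]
wrist_force: [4.1, -0.6, 3.4]
finger_gap: 0.0593
grasp_force: 15.0
t 7.9 pos [0.4953 0.2712 0.1135] yaw 0.0 tilt [ 0. -0. -1.] shift mm [-1.3  0.7 -0.5] final-axes  roll 0.0 gap 0.0593 grip 15.0 F [ 4.1 -0.6  3.4]
```

```bash
python3 -m inch '[[[0.0015,0,0,0,-1],[0,0,0,0,-1],[0,0,0,0,-1],[0,0,0,0,-1],[0,0,0,0,-1]]]'
python3 - <<'E'
from h import *
to(.494,.2705,.114,0)
E
```

```text
time: 8.4
tcp_pos: [0.4959, 0.2711, 0.113]
tool_rot: [3.141, 0.001, -0.003]
wrist_force: [0.2, -1.4, 0.7]
finger_gap: 0.0592
grasp_force: 15.0
t 8.4 pos [0.4959 0.2711 0.113 ] yaw 0.02 tilt [-0.002 -0.    -1.   ] shift mm [-1.9  0.6 -1. ] final-axes  roll 0.0 gap 0.0592 grip 15.0 F [ 0.2 -1.4  0.7]
```

```bash
python3 -m inch '[[[0,0,0,0,0.6],[0,0,0,0,0.6],[0,0,0,0,0.6],[0,0,0,0,0.6],[0,0,0,0,0.6]]]'; python3 -m inch '[[[0,0,-0.03,0,0.6],[0,0,-0.03,0,0.6],[0,0,0,0,-1],[0,0,0,0,-1],[0,0,0,0,-1]]]'
python3 - <<'E'
from h import *
to(.496,.271,.114,0)
w=save('wrist','w7.png');s=save('side','s7.png')
cv2.imwrite('pics/c7.png',np.vstack([cv2.resize(w[100:300,150:400,::-1],(600,480)),cv2.resize(s[165:225,200:350,::-1],(600,120))]) if 0 else np.hstack([cv2.resize(w[120:330,180:380,::-1],(500,525)),cv2.resize(s[160:225,215:275-25,::-1],(280,525))]))
E
```

```text
time: 8.9
tcp_pos: [0.4968, 0.2711, 0.1135]
tool_rot: [3.142, -0.0, 0.0]
wrist_force: [-0.2, 0.3, -0.6]
finger_gap: 0.0695
grasp_force: 0.0
time: 9.4
tcp_pos: [0.4963, 0.2706, 0.1724]
tool_rot: [3.141, -0.0, -0.002]
wrist_force: [0.2, 0.2, -0.2]
finger_gap: 0.0531
grasp_force: 0.0
t 9.4 pos [0.4963 0.2706 0.1724] yaw -0.01 tilt [-0.001 -0.001 -1.   ] shift mm [-0.2 -0.5 58.4] final-axes  roll -0.0 gap 0.0531 grip 0.0 F [ 0.2  0.2 -0.2]
```

View pics/c7.png

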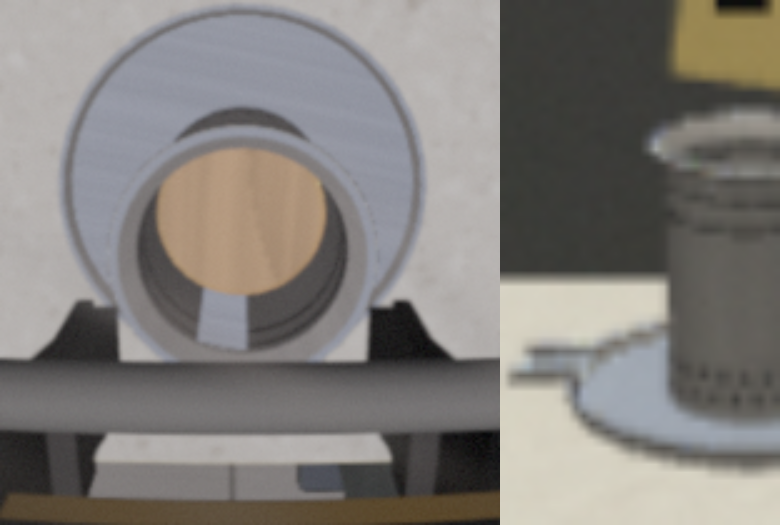

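The follower lies flat and deep in the tube, at crop (240,220), and the rim is centred on it. Next I shut the fingers and press on it to measure its height.

```bash
python3 -m inch '[[[0,0,0.02,0,-1],[0,0,0.03,0,-1],[0,0,0.03,0,-1],[0,0,0.005,0,-1],[0,0,0,0,-1]]]'; python3 -m inch '[[[0,0,0.0025,0,-1],[0,0,0.0025,0,-1],[0,0,0.0025,0,-1],[0,0,0.0025,0,-1],[0,0,0,0,-1]]]'; python3 -c "
from h import *
to(.496,.271,.06,0)"
```

```text
time: 10.0
tcp_pos: [0.4958, 0.2707, 0.0874]
tool_rot: [3.141, 0.0, -0.005]
wrist_force: [0.4, -0.0, 0.7]
finger_gap: 0.0062
grasp_force: 0.0
time: 10.5
tcp_pos: [0.4967, 0.271, 0.0784]
tool_rot: [3.141, -0.0, -0.0]
wrist_force: [-0.6, 0.4, 0.3]
finger_gap: 0.0003
grasp_force: 0.0
t 10.5 pos [0.4967 0.271  0.0784] yaw -0.0 tilt [-0. -0. -1.] shift mm [-0.7 -0.  18.4] final-axes  roll -0.0 gap 0.0003 grip 0.0 F [-0.6  0.4  0.3]
```

```bash
for i in 1 ; do python3 -m inch '[[[0,0,0.0025,0,-1],[0,0,0.0025,0,-1],[0,0,0.0025,0,-1],[0,0,0.0025,0,-1],[0,0,0,0,-1]]]'; done; python3 -m inch '[[[0,0,0.002,0,-1],[0,0,0.002,0,-1],[0,0,0.002,0,-1],[0,0,0,0,-1],[0,0,0,0,-1]]]'
```

```text
time: 11.0
tcp_pos: [0.4965, 0.271, 0.068]
tool_rot: [3.141, -0.0, -0.001]
wrist_force: [0.1, 0.4, -0.4]
finger_gap: 0.0003
grasp_force: 0.0
time: 11.5
tcp_pos: [0.4968, 0.2711, 0.0624]
tool_rot: [3.141, -0.0, -0.0]
wrist_force: [0.5, 0.7, 0.2]
finger_gap: 0.0001
grasp_force: 0.0
```

```bash
python3 -m inch '[[[0,0,0.002,0,-1],[0,0,0.002,0,-1],[0,0,0,0,-1],[0,0,0,0,-1],[0,0,0,0,-1]]]';  python3 -m inch '[[[0,0,0.002,0,-1],[0,0,0.002,0,-1],[0,0,0,0,-1],[0,0,0,0,-1],[0,0,0,0,-1]]]'
```

```text
time: 12.0
tcp_pos: [0.4968, 0.2712, 0.0585]
tool_rot: [3.142, -0.0, 0.0]
wrist_force: [-0.6, -0.4, 0.1]
finger_gap: 0.0003
grasp_force: 0.0
time: 12.5
tcp_pos: [0.497, 0.2712, 0.0557]
tool_rot: [3.141, -0.0, 0.001]
wrist_force: [-2.4, -1.3, 8.4]
finger_gap: 0.0007
grasp_force: 4.3
```

The follower top is at about 55.7 mm, so the cheese is at about 36 mm. The thick spacer brings the stack to about 90 mm, between the lines; the mid one would end at 82. So I take the thick one, leftmost in the drainer.

```bash
python3 -m inch '[[[0,0,-0.02,0,-1],[0,0,-0.035,0,-1],[0,0,-0.045,0,-1],[0.005,0.02,-0.02,0,0.2],[0.005,0.045,0,0,0.2]]]'; python3 -m inch '[[[0.005,0.045,0,0,0.2],[0.005,0.045,0,0,0.2],[0.005,0.045,0,0,0.2],[0.005,0.045,0,0,0.2],[0.005,0.045,0,0,0.2]]]';  python3 -m inch '[[[0.005,0.045,0,-0.6,0.2],[0.003,0.045,0,-0.52,0.2],[0,0.03,0,0,0.2],[0,0,0,0,0.2],[0,0,0,0,0.2]]]'; python3 -m inch '[[[0,0,0,0,0.2],[0,0,0,0,0.2],[0,0,0,0,0.2],[0,0,0,0,0.2],[0,0,0,0,0.2]]]'
python3 - <<'E'
from h import *
to(.539,-.14,.1,6.7)
m=vision.camera_model('wrist');np.save('w8.npy',m,allow_pickle=True);disc(.04,'w8.png')
E
```

```text
time: 13.0
tcp_pos: [0.5079, 0.2113, 0.1787]
tool_rot: [-3.137, -0.012, -0.011]
wrist_force: [0.6, -1.1, -0.2]
finger_gap: 0.0096
grasp_force: 0.0
time: 13.5
tcp_pos: [0.5317, -0.0208, 0.1746]
tool_rot: [3.141, -0.0, 0.001]
wrist_force: [0.3, 0.1, 0.5]
finger_gap: 0.0472
grasp_force: 0.0
time: 14.0
tcp_pos: [0.5459, -0.1387, 0.1741]
tool_rot: [-3.135, -0.181, 0.001]
wrist_force: [0.5, 0.0, -0.4]
finger_gap: 0.0522
grasp_force: 0.0
time: 14.5
tcp_pos: [0.5462, -0.138, 0.1746]
tool_rot: [3.136, 0.185, 0.0]
wrist_force: [1.1, -0.2, -0.2]
finger_gap: 0.0521
grasp_force: 0.0
t 14.5 pos [ 0.5462 -0.138   0.1746] yaw 6.76 tilt [ 0. -0. -1.] shift mm [-7.4  1.1 74.6] final-axes  roll 0.01 gap 0.0521 grip 0.0 F [ 1.1 -0.2 -0.2]
[ 428   27   57   55 2132] [455.4  53.8] [ 0.7218 -0.2963  0.04  ]
[  44   98   46   52 1833] [ 65.6 123.4] [0.6079 0.0925 0.04  ]
[ 258  175   39   63 2338] [277.4 206.3] [ 0.5442 -0.1378  0.04  ]
[ 325  175   37   62 2080] [342.4 205.5] [ 0.5522 -0.1989  0.04  ]
[ 386  176   36   59 1813] [403. 205.] [ 0.5602 -0.2603  0.04  ]
[ 176  302  320   29 3721] [349.  319.8] [ 0.4277 -0.2301  0.04  ]
```

Run:
```python
from h import *
from scipy.optimize import least_squares
m=np.load('w8.npy',allow_pickle=True).item()
a=np.radians(7.4);ax=np.array([np.sin(a),-np.cos(a),0]);e=np.array([np.cos(a),np.sin(a),0])
t=np.linspace(0,2*np.pi,120)
def bb(p,h):
    ring=.0295*(np.cos(t)[:,None]*e+np.sin(t)[:,None]*[0,0,1])+[p[0],p[1],.04]
    q=wproj(np.r_[ring+h*ax,ring-h*ax],m);return np.r_[q.min(0),q.max(0)]
for h,b in((.017,(258,175,297,238)),(.013,(325,175,362,237)),(.009,(386,176,422,235))):
    r=least_squares(lambda p:bb(p,h)-b,[.54,-.14],x_scale=.01);print(r.x.round(4),r.fun.round(1))
```

```text
[ 0.544 -0.138] [-0.7 -0.3  0.7  0.3]
[ 0.5518 -0.1983] [-1.1 -0.3  1.   0.4]
[ 0.5597 -0.2599] [-1.4 -0.7  1.3  0.8]
```

```bash
python3 -m inch '[[[-0.005,0,0.03,-0.1,0.2],[0,0,0.03,0,0.2],[0,0,0.02,0,0.2],[0,0,0.008,0,0.2],[0,0,0,0,0.2]]]' 20; python3 -c "
from h import *
to(.541,-.138,.045,7.4)"
```

```text
time: 15.05
tcp_pos: [0.5404, -0.1388, 0.0856]
tool_rot: [-3.134, -0.2, 0.003]
wrist_force: [0.4, -0.5, 0.0]
finger_gap: 0.0521
grasp_force: 0.0
t 15.05 pos [ 0.5404 -0.1388  0.0856] yaw 7.32 tilt [-0.002  0.001 -1.   ] shift mm [ 0.7 -0.7 40.6] final-axes  roll -0.01 gap 0.0521 grip 0.0 F [ 0.4 -0.5  0. ]
```

```bash
python3 -m inch '[[[0,-0.0007,0.01,0,0.2],[0,0,0.01,0,0.2],[0,0,0.01,0,0.2],[0,0,0.01,0,0.2],[0,0,0,0,0.2]]]' 20; python3 -m inch '[[[0,0,0,0,-1],[0,0,0,0,-1],[0,0,0,0,-1],[0,0,0,0,-1],[0,0,0,0,-1]]]' 20; python3 -c "
from h import *
to(.541,-.02,.045,7.4)"
```

```text
time: 15.55
tcp_pos: [0.5397, -0.138, 0.0448]
tool_rot: [-3.134, -0.2, 0.004]
wrist_force: [-0.7, 0.7, -0.1]
finger_gap: 0.0522
grasp_force: 0.0
time: 16.05
tcp_pos: [0.5415, -0.1385, 0.047]
tool_rot: [3.135, 0.2, 0.001]
wrist_force: [-0.4, -0.4, 0.6]
finger_gap: 0.034
grasp_force: 20.0
t 16.05 pos [ 0.5415 -0.1385  0.047 ] yaw 7.31 tilt [ 0.001 -0.    -1.   ] shift mm [  14.6 -117.5    2. ] final-axes  roll -0.01 gap 0.034 grip 20.0 F [-0.4 -0.4  0.6]
```

```bash
python3 -m inch '[[[0,0,-0.02,0,-1],[0,0,-0.03,0,-1],[0,0,-0.02,0,-1],[0,-0.01,0,0,-1],[0.004,-0.03,0,0,-1]]]' 20; python3 -m inch '[[[0.004,-0.04,0,0,-1],[0.004,-0.03,0.01,0,-1],[0.002,-0.008,0.03,0,-1],[0,0,0.02,0,-1],[0,0,0.005,0,-1]]]' 20;  python3 -m inch '[[[0,0,0,0,-1],[0,0,0,0,-1],[0,0,0.001,0,-1],[0,0,0.001,0,-1],[0,0,0,0,-1]]]'; python3 -c "
from h import *
to(.541,-.02,.0365,7.4)"
```

```text
time: 16.55
tcp_pos: [0.5395, -0.101, 0.1163]
tool_rot: [3.134, 0.191, 0.0]
wrist_force: [0.3, 0.3, -1.9]
finger_gap: 0.0338
grasp_force: 20.0
time: 17.05
tcp_pos: [0.5368, -0.0183, 0.0482]
tool_rot: [-3.134, -0.203, 0.01]
wrist_force: [-0.4, -1.1, -1.4]
finger_gap: 0.0337
grasp_force: 20.0
time: 17.55
tcp_pos: [0.5402, -0.0197, 0.05]
tool_rot: [3.135, 0.2, 0.001]
wrist_force: [1.0, -0.5, -1.1]
finger_gap: 0.0338
grasp_force: 20.0
t 17.55 pos [ 0.5402 -0.0197  0.05  ] yaw 7.29 tilt [ 0.001 -0.    -1.   ] shift mm [ 0.7  0.4 13.5] final-axes  roll -0.02 gap 0.0338 grip 20.0 F [ 1.  -0.5 -1.1]
```

```bash
python3 -m inch '[[[0,0,0.005,0,-1],[0,0,0.005,0,-1],[0,0,0.001,0,-1],[0,0,0.001,0,-1],[0,0,0,0,-1]]]' 20; python3 -m inch '[[[0,0,0.001,0,-1],[0,0,0.001,0,-1],[0,0,0,0,-1],[0,0,0,0,-1],[0,0,0,0,-1]]]' 20; python3 -c "
from h import *
to(.541,-.02,.0365,7.4)"
```

```text
time: 18.05
tcp_pos: [0.5398, -0.0193, 0.0373]
tool_rot: [-3.135, -0.201, 0.001]
wrist_force: [-0.7, -0.4, -0.6]
finger_gap: 0.0336
grasp_force: 20.0
time: 18.55
tcp_pos: [0.5403, -0.0195, 0.0366]
tool_rot: [3.134, 0.2, 0.001]
wrist_force: [-1.6, -0.0, 6.9]
finger_gap: 0.0339
grasp_force: 20.0
t 18.55 pos [ 0.5403 -0.0195  0.0366] yaw 7.31 tilt [ 0.001 -0.001 -1.   ] shift mm [0.6 0.6 0.1] final-axes  roll -0.01 gap 0.0339 grip 20.0 F [-1.6 -0.   6.9]
```

```bash
python3 -m inch '[[[0,0,-0.001,0,-1],[0,0,0,0,1],[0,0,0,0,1],[0,0,0,0,1],[0,0,-0.008,0,1]]]'; python3 -m inch '[[[0,-0.005,-0.008,0,1],[0,-0.01,0,0,1],[0,-0.006,0,0,1],[0,-0.004,0,0,1],[0,-0.004,0,0,1]]]'; python3 -c "
from h import *
to(.541,-.02,.0365,7.4);disc(.034,'w9.png')"
```

```text
time: 19.05
tcp_pos: [0.5389, -0.0194, 0.0437]
tool_rot: [-3.135, -0.2, 0.004]
wrist_force: [-0.6, -0.2, -0.6]
finger_gap: 0.058
grasp_force: 0.0
time: 19.55
tcp_pos: [0.536, 0.0098, 0.0524]
tool_rot: [3.135, 0.201, -0.001]
wrist_force: [-0.3, -0.3, -0.2]
finger_gap: 0.086
grasp_force: 0.2
t 19.55 pos [0.536  0.0098 0.0524] yaw 7.35 tilt [-0. -0. -1.] shift mm [ 1.2 30.2 15.9] final-axes  roll -0.01 gap 0.086 grip 0.2 F [-0.3 -0.3 -0.2]
[  91   66   89   92 6238] [134.  112.1] [0.6067 0.1033 0.034 ]
[ 295  192   65   73 4509] [326.1 229.2] [ 0.5512 -0.0164  0.034 ]
[ 520  217   40   37 1014] [543.8 232.4] [ 0.5679 -0.1902  0.034 ]
[ 249  295  277   36 3082] [398.2 317.3] [ 0.4949 -0.0781  0.034 ]
```

```bash
python3 -m inch '[[[0,-0.004,0,0,1],[0,-0.004,0,0,1],[0,-0.004,0,0,1],[0,-0.003,0,0,1],[0,0,0,0,1]]]'; python3 -c "
from h import *
to(.541,-.02,.0365,7.4);disc(.05,'w10.png')"
```

```text
time: 20.1
tcp_pos: [0.5342, 0.0249, 0.0525]
tool_rot: [-3.135, -0.202, 0.0]
wrist_force: [0.5, -0.4, -0.2]
finger_gap: 0.087
grasp_force: 0.0
t 20.1 pos [0.5342 0.0249 0.0525] yaw 7.36 tilt [-0.  0. -1.] shift mm [ 1.  45.4 16. ] final-axes  roll -0.01 gap 0.087 grip 0.0 F [ 0.5 -0.4 -0.2]
[ 111   64   91   93 6586] [155.2 110.4] [0.6061 0.0987 0.05  ]
[ 290  192   76   73 4839] [327.8 229.6] [0.5539 0.0009 0.05  ]
[ 251  295  276   36 3040] [400.5 317.1] [ 0.5029 -0.0559  0.05  ]
```

```bash
python3 -m inch '[[[0,-0.003,0,0,1],[0,-0.003,0,0,1],[0,-0.003,0,0,1],[0,-0.003,0,0,1],[0,0,0,0,1]]]'; python3 -c "
from h import *
to(.541,-.02,.0365,7.4);disc(.034,'w11.png')"
```

```text
time: 20.65
tcp_pos: [0.5327, 0.0368, 0.0525]
tool_rot: [-3.135, -0.202, 0.0]
wrist_force: [-0.2, 0.2, 0.8]
finger_gap: 0.0874
grasp_force: 0.0
t 20.65 pos [0.5327 0.0368 0.0525] yaw 7.37 tilt [-0.  0. -1.] shift mm [ 1.  57.4 16. ] final-axes  roll -0.0 gap 0.0874 grip 0.0 F [-0.2  0.2  0.8]
[ 126   62   94   95 6845] [172.2 109.1] [0.6063 0.1065 0.034 ]
[ 244  186   97   79 6179] [292.8 228.6] [0.5458 0.03   0.034 ]
[ 251  295  276   36 3068] [399.7 317.2] [ 0.4917 -0.0523  0.034 ]
```

Run:
```python
from h import *
s=save('side','s11.png');w=cv2.imread('pics/w11.png')
cv2.imwrite('pics/c11.png',np.hstack([cv2.resize(w[150:330,150:420],(480,320)),cv2.resize(s[215:310,215:310,::-1],(320,320),interpolation=cv2.INTER_CUBIC)]))
```

```text
(no output)
```

View pics/c11.png

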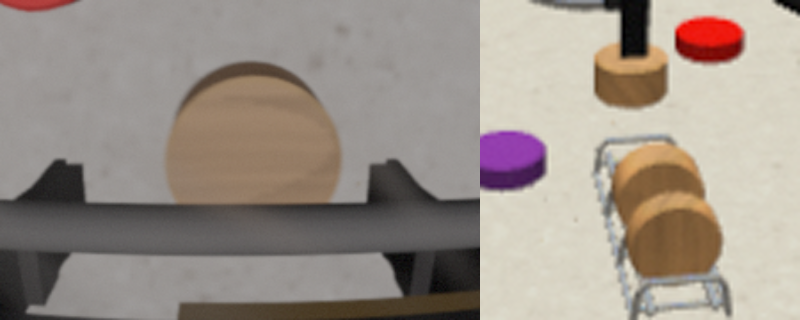

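The thick spacer lies flat: its top face spans wrist columns 243–342 with the top edge at row 192, and in the side view it is centred at about (260,233). The two other spacers still stand in the drainer.

Run:
```python
from h import *
from scipy.optimize import least_squares
m=vision.camera_model('wrist')
def f(p):
    q=wproj(circ(p[0],p[1],.033,.0297),m);return np.r_[q[:,0].min()-243.4,q[:,0].max()-341.8,q[:,1].min()-192.2]
r=least_squares(f,[.54,.03],x_scale=.01);print(r.x,r.fun)
for v in(230,232.8):print(ray('side',260,v,.034))
to(.536,.028,.0525,7.4)
```

```text
[0.53747069 0.0279761 ] [-0.79143571  0.81392989  0.07186145]
[0.53755779 0.0335067  0.034     ]
[0.53727901 0.01539179 0.034     ]
t 20.75 pos [0.5327 0.0362 0.0525] yaw 7.33 tilt [-0. -0. -1.] shift mm [2.2 8.5 0. ] final-axes  roll -0.01 gap 0.0871 grip 0.0 F [-0.4 -0.3 -0.1]
```

```bash
python3 -m inch '[[[0.0026,0.0085,0,0,1],[0,0,0,0,1],[0,0,0.01,0,1],[0,0,0.01,0,1],[0,0,0.0065,0,1]]]' 15; python3 -m inch '[[[0,0,0,0,1],[0,0,0,0,-1],[0,0,0,0,-1],[0,0,0,0,-1],[0,0,0,0,-1]]]' 15; python3 -m inch '[[[0,0,0,0,-1],[0,0,0,0,-1],[0,0,-0.02,0,-1],[0,0,-0.03,0,-1],[0,0,-0.04,0,-1]]]' 15; python3 -c "
from h import *
to(.496,.271,.165,0)"
```

```text
time: 21.25
tcp_pos: [0.5354, 0.028, 0.0244]
tool_rot: [-3.135, -0.201, 0.003]
wrist_force: [-0.5, -0.1, 0.1]
finger_gap: 0.0867
grasp_force: 0.0
time: 21.75
tcp_pos: [0.5367, 0.028, 0.0263]
tool_rot: [3.135, 0.2, 0.001]
wrist_force: [-0.1, 0.9, 1.0]
finger_gap: 0.0629
grasp_force: 0.2
time: 22.25
tcp_pos: [0.5347, 0.0277, 0.1153]
tool_rot: [-3.135, -0.201, 0.006]
wrist_force: [-0.1, -0.6, -0.0]
finger_gap: 0.0594
grasp_force: 15.0
t 22.25 pos [0.5347 0.0277 0.1153] yaw 7.32 tilt [-0.004  0.    -1.   ] shift mm [  -7.6 -246.2  -49.4] final-axes  roll 1.22 gap 0.0594 grip 15.0 F [-0.1 -0.6 -0. ]
```

```bash
python3 -m inch '[[[0,0,-0.035,0,-1],[0,-0.02,-0.014,0,-1],[0,-0.045,0,0,-1],[-0.003,-0.045,0,0,-1],[-0.003,-0.045,0,0,-1]]]' 15; python3 -m inch '[[[-0.002,-0.045,0,0,-1],[-0.001,-0.036,0,0,-1],[0,-0.01,0,0,-1],[0,0,0,0.61,-1],[0,0,0,0.61,-1]]]'; python3 -m inch '[[[0,0,0,0,-1],[0,0,0,0,-1],[0,0,0,0,-1],[0,0,0,0,-1],[0,0,0,0,-1]]]'
python3 - <<'E'
from h import *
from scipy.optimize import least_squares
to(.496,.271,.165,0)
m=vision.camera_model('wrist');x,y,z=telemetry.sense()['tcp_pos'];save('wrist','w12.png')
g=cv2.cvtColor(cv2.imread('pics/w12.png'),cv2.COLOR_BGR2GRAY).astype(np.float32);g=cv2.GaussianBlur(g,(0,0),1)
G=np.hypot(cv2.Sobel(g,5,1,0),cv2.Sobel(g,5,0,1))
def fit(n,x0,y0,z,r,vis,k=3):
    best=[]
    for dx in np.arange(-.008,.0081,.0005):
        for dy in np.arange(-.006,.0061,.0005):
            q=wproj(circ(x0+dx,y0+dy,z,r),m); q=q[vis(q)]
            best.append((cv2.remap(G,q[:,0].astype(np.float32),q[:,1].astype(np.float32),1).mean(),dx,dy))
    best.sort(reverse=True);print(n,[(round(float(a),1),round(1e3*b,1),round(1e3*c,1)) for a,b,c in best[:k]])
fit('tray',.496,.271,.013,.076,lambda q:(q[:,1]<230))
fit('disc',x,y,z+.0075,.03,lambda q:(q[:,1]<255)|(q[:,1]>300))
E
```

```text
time: 22.75
tcp_pos: [0.5093, 0.1834, 0.1644]
tool_rot: [3.135, 0.2, -0.001]
wrist_force: [1.1, 0.0, 0.0]
finger_gap: 0.0592
grasp_force: 15.0
time: 23.25
tcp_pos: [0.4949, 0.2717, 0.1639]
tool_rot: [3.141, -0.001, -0.003]
wrist_force: [0.2, -1.6, -0.3]
finger_gap: 0.0593
grasp_force: 15.0
time: 23.75
tcp_pos: [0.4962, 0.2707, 0.165]
tool_rot: [3.141, -0.0, -0.0]
wrist_force: [0.1, 0.7, -0.7]
finger_gap: 0.0598
grasp_force: 15.0
t 23.75 pos [0.4962 0.2707 0.165 ] yaw -0.0 tilt [-0. -0. -1.] shift mm [-0.2 -0.3 -0. ] final-axes  roll -0.0 gap 0.0598 grip 15.0 F [ 0.1  0.7 -0.7]
tray [(83.9, np.float64(0.0), np.float64(0.5)), (83.5, np.float64(0.0), np.float64(1.0)), (83.3, np.float64(0.0), np.float64(0.0))]
disc [(102.9, np.float64(1.5), np.float64(0.5)), (102.7, np.float64(1.5), np.float64(1.0)), (98.9, np.float64(2.0), np.float64(0.5))]
```

```bash
python3 -m inch '[[[-0.0005,0,0.015,0,-1],[0,0,0.01,0,-1],[0,0,0.002,0,-1],[0,0,0,0,-1],[0,0,0,0,-1]]]'; python3 -m inch '[[[0,0,0.002,0,-1],[0,0,0.002,0,-1],[0,0,0.002,0,-1],[0,0,0,0,-1],[0,0,0,0,-1]]]';  python3 -m inch '[[[0,0,0.001,0,-1],[0,0,0.001,0,-1],[0,0,0.001,0,-1],[0,0,0,0,-1],[0,0,0,0,-1]]]'
```

```text
time: 24.3
tcp_pos: [0.4957, 0.271, 0.138]
tool_rot: [-3.141, -0.0, 0.0]
wrist_force: [-0.3, 0.2, -0.7]
finger_gap: 0.0593
grasp_force: 15.0
time: 24.8
tcp_pos: [0.4957, 0.2708, 0.132]
tool_rot: [3.142, -0.0, -0.0]
wrist_force: [-0.2, -0.4, -0.8]
finger_gap: 0.0591
grasp_force: 15.0
time: 25.3
tcp_pos: [0.4957, 0.2708, 0.129]
tool_rot: [3.141, -0.0, -0.0]
wrist_force: [0.1, -0.9, -0.2]
finger_gap: 0.0588
grasp_force: 15.0
```

No contact yet, and the disc bottom is at about 0.103, just into the bore. I continue slowly.

```bash
python3 -m inch '[[[0,0,0.0015,0,-1],[0,0,0.0015,0,-1],[0,0,0.0015,0,-1],[0,0,0,0,-1],[0,0,0,0,-1]]]'; python3 -m inch '[[[0,0,0.0015,0,-1],[0,0,0.0015,0,-1],[0,0,0.0015,0,-1],[0,0,0,0,-1],[0,0,0,0,-1]]]'
```

```text
time: 25.8
tcp_pos: [0.4957, 0.2708, 0.1244]
tool_rot: [3.141, -0.0, -0.0]
wrist_force: [0.5, 0.2, -1.2]
finger_gap: 0.0594
grasp_force: 15.0
time: 26.3
tcp_pos: [0.4956, 0.2708, 0.1199]
tool_rot: [3.141, -0.0, -0.0]
wrist_force: [0.8, -0.3, -1.1]
finger_gap: 0.0593
grasp_force: 15.0
```

```bash
python3 -m inch '[[[0,0,0.0015,0,-1],[0,0,0.0015,0,-1],[0,0,0.0015,0,-1],[0,0,0,0,-1],[0,0,0,0,-1]]]'; python3 -m inch '[[[0,0,0,0,0.6],[0,0,0,0,0.6],[0,0,0,0,0.6],[0,0,0,0,0.6],[0,0,-0.03,0,0.6]]]'; python3 -m inch '[[[0,0,-0.03,0,-1],[0,0,0,0,-1],[0,0,0,0,-1],[0,0,0,0,-1],[0,0,0,0,-1]]]'
python3 - <<'E'
from h import *
to(.496,.271,.1,0); disc(.09,'w13.png')
m=vision.camera_model('wrist')
for z in(.08,.09,.1,.112):
    q=wproj(circ(.4957,.2708,z,.0297),m);print(z,q.min(0).round(1),np.ptp(q,axis=0).round(1))
E
```

```text
time: 26.8
tcp_pos: [0.4957, 0.2708, 0.1154]
tool_rot: [3.141, -0.0, -0.0]
wrist_force: [0.4, 0.0, -0.4]
finger_gap: 0.0591
grasp_force: 15.0
time: 27.3
tcp_pos: [0.4933, 0.269, 0.1423]
tool_rot: [3.139, -0.0, -0.011]
wrist_force: [-0.1, 0.6, 0.5]
finger_gap: 0.0699
grasp_force: 0.0
time: 27.8
tcp_pos: [0.495, 0.2703, 0.1742]
tool_rot: [3.141, -0.0, -0.003]
wrist_force: [0.4, -0.2, 0.5]
finger_gap: 0.0374
grasp_force: 0.0
t 27.8 pos [0.495  0.2703 0.1742] yaw -0.01 tilt [-0.002 -0.001 -1.   ] shift mm [ 1.1 -0.8 74.2] final-axes  roll -0.0 gap 0.0374 grip 0.0 F [ 0.4 -0.2  0.5]
[ 397   67   55   56 2394] [424.7  95.1] [0.5961 0.1534 0.09  ]
[   0  156   80  101 5462] [ 39.7 201.8] [0.5104 0.4952 0.09  ]
[ 239  178   76   73 4383] [276.3 213.7] [0.4988 0.2716 0.09  ]
[ 149  304  325   27 3937] [321.3 320.8] [0.3996 0.2315 0.09  ]
0.08 [241. 178.] [72.9 70.5]
0.09 [239.6 179.9] [75.6 73. ]
0.1 [238.1 182. ] [78.6 75.6]
0.112 [236.2 184.7] [82.4 79. ]
```

```bash
python3 -m inch '[[[0,0,0.02,0,-1],[0,0,0.03,0,-1],[0,0,0.022,0,-1],[0,0,0.005,0,-1],[0,0,0,0,-1]]]' 30; python3 -m inch '[[[0,0,0.002,0,-1],[0,0,0.002,0,-1],[0,0,0.002,0,-1],[0,0,0.001,0,-1],[0,0,0,0,-1]]]'
```

```text
time: 28.35
tcp_pos: [0.495, 0.2706, 0.0976]
tool_rot: [3.141, 0.0, -0.004]
wrist_force: [-0.5, -0.4, 0.3]
finger_gap: 0.0017
grasp_force: 0.0
time: 28.85
tcp_pos: [0.4957, 0.2708, 0.0916]
tool_rot: [3.141, -0.0, 0.0]
wrist_force: [-0.5, 0.4, 0.2]
finger_gap: 0.0008
grasp_force: 0.0
```

```bash
python3 -m inch '[[[0,0,0.001,0,-1],[0,0,0.001,0,-1],[0,0,0,0,-1],[0,0,0,0,-1],[0,0,0,0,-1]]]'
```

```text
time: 29.35
tcp_pos: [0.4958, 0.2709, 0.0897]
tool_rot: [3.142, -0.0, 0.0]
wrist_force: [-0.1, 0.2, 1.9]
finger_gap: 0.0007
grasp_force: 1.4
```

Contact at 0.0897, in line with the expected 90 mm. Now I press in small steps.

```bash
python3 -m inch '[[[0,0,0.001,0,-1],[0,0,0.001,0,-1],[0,0,0,0,-1],[0,0,0,0,-1],[0,0,0,0,-1]]]'; python3 -m inch '[[[0,0,0.001,0,-1],[0,0,0.001,0,-1],[0,0,0,0,-1],[0,0,0,0,-1],[0,0,0,0,-1]]]'
```

```text
time: 29.85
tcp_pos: [0.4958, 0.271, 0.0896]
tool_rot: [3.14, -0.0, 0.001]
wrist_force: [-4.3, -3.1, 15.7]
finger_gap: 0.0004
grasp_force: 7.7
time: 30.35
tcp_pos: [0.4959, 0.271, 0.0895]
tool_rot: [3.139, -0.0, 0.002]
wrist_force: [-8.9, -6.8, 27.3]
finger_gap: 0.0006
grasp_force: 13.9
```

```bash
python3 -m inch '[[[-0.001,0.001,0.001,0,-1],[-0.001,0.0005,0.0008,0,-1],[0,0,0,0,-1],[0,0,0,0,-1],[0,0,0,0,-1]]]'; python3 -m inch '[[[0,0,0,0,-1],[0,0,0,0,-1],[0,0,0,0,-1],[0,0,0,0,-1],[0,0,0,0,-1]]]'
```

```text
time: 30.85
tcp_pos: [0.4959, 0.2709, 0.0895]
tool_rot: [-3.141, 0.0, -0.009]
wrist_force: [-7.4, -5.5, 33.2]
finger_gap: 0.0007
grasp_force: 16.5
time: 31.35
tcp_pos: [0.4958, 0.2709, 0.0895]
tool_rot: [-3.141, 0.0, -0.009]
wrist_force: [-7.6, -4.6, 32.6]
finger_gap: 0.0006
grasp_force: 16.5
```

```bash
python3 -m inch '[[[0,0,0.0009,0,-1],[0,0,0,0,-1],[0,0,0,0,-1],[0,0,0,0,-1],[0,0,0,0,-1]]]'; python3 -m inch '[[[0,0,-0.004,0,-1],[0,0,-0.004,0,-1],[0,0,-0.01,0,-1],[0,0,-0.03,0,-1],[0,0,-0.04,0,-1]]]';  python3 -m inch '[[[0,0,-0.04,0,-1],[-0.01,0.04,0,0,-1],[-0.01,0.04,0,0,-1],[0,0.04,0,0,-1],[0,0.04,0,0,-1]]]'; python3 -m inch '[[[0,0.03,0,0,-1],[0,0,0,0,-1],[0,0,0,0,-1],[0,0,0,0,-1],[0,0,0,0,-1]]]'
python3 - <<'E'
from h import *
t=save('top','t14.png');s=save('side','s14.png');w=save('wrist','w14.png')
cv2.imwrite('pics/c14.png',np.hstack([np.vstack([cv2.resize(t[130:310,115:415,::-1],(500,300)),cv2.resize(w[:,:,::-1],(400,300))[:, :].repeat(1,0) if 0 else cv2.copyMakeBorder(cv2.resize(w[:,:,::-1],(400,300)),0,0,0,100,cv2.BORDER_CONSTANT)]),np.vstack([cv2.resize(s[165:225,215:275,::-1],(300,300),interpolation=cv2.INTER_CUBIC),cv2.resize(s[170:310,210:350,::-1],(300,300))])]))
E
```

```text
time: 31.85
tcp_pos: [0.4959, 0.2709, 0.0895]
tool_rot: [3.141, -0.0, 0.009]
wrist_force: [-9.6, -5.9, 38.4]
finger_gap: 0.0003
grasp_force: 19.3
time: 32.35
tcp_pos: [0.4921, 0.2683, 0.1697]
tool_rot: [3.14, 0.0, -0.008]
wrist_force: [1.1, 0.4, 0.1]
finger_gap: 0.0003
grasp_force: 0.0
time: 32.85
tcp_pos: [0.473, 0.1078, 0.2108]
tool_rot: [3.141, 0.001, 0.0]
wrist_force: [0.7, 0.1, 0.5]
finger_gap: 0.0006
grasp_force: 0.0
time: 33.35
tcp_pos: [0.4735, 0.0809, 0.2108]
tool_rot: [-3.141, -0.004, 0.0]
wrist_force: [-0.4, -0.1, 0.2]
finger_gap: 0.0003
grasp_force: 0.0
```

View pics/c14.png

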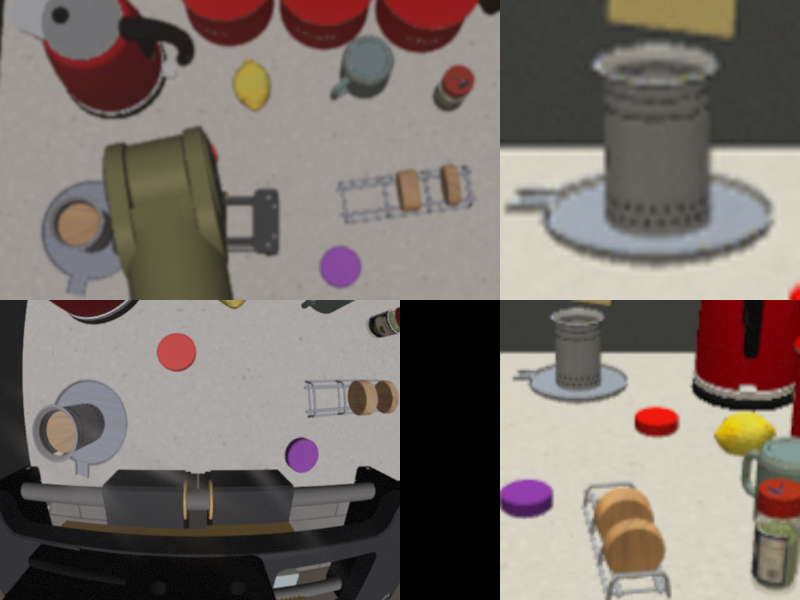

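The spacer sits level inside the mould (top crop (80,222), wrist crop (62,432)). The mid and thin spacers still stand in the drainer, and the mug, lemon, jar and discs are in place. The stack top is at about 89.5 mm, between the 86 and 98 mm lines, so I hand in the job.

```bash
python3 -c "
from plant import env
print(env.finish_job())"
```

```text
the job is handed in; nothing more can be done
None
```

The job is handed in: the follower and thick spacer are in the mould, pressed with about 38 N, and the top of the stack measures about 89.5 mm, between the 86 and 98 mm lines; the other two spacers and the things around looked undisturbed in the final pictures.

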